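Hang the stencil, ready the wide brush

ROBOT

A 7-joint arm with a two-finger parallel gripper is mounted at the origin on the work surface. World frame = base frame: x ahead of the robot, y to its left, z up, the work surface at z = 0. Lengths are in mm, angles in rad, forces in N, time in s.
With the tool pointing down it reaches from about 400 to 875 mm from the base axis. Payload 6.5 kg.
Tool frame: the origin (TCP) lies midway between the tips of the shut fingers; the grasp point (between the pads) lies 19 mm behind it; z points along the fingers, y is the direction in which the jaws open and shut (so a half turn about z gives the same grasp; the last joint's range is limited). The gripper opens to 88 mm and grips with 3 to 60 N. Pads are 18 mm wide; open, the fingers measure 123 mm over their backs; the gripper's body (75 mm by 187 mm) begins 45 mm behind the grasp point.
Start: joints at [1.112, 0.536, -0.004, 1.538, 0.003, 1.067, -0.071], TCP at [248.8, -600.49, 238.716] pointing down, gripper open.
Joint ranges: [-2.7, 2.7], [-0.37, 2.16], [-1.27, 1.26], [0.24, 2.4], [-1.31, 4.45], [0.19, 1.91], [-2.76, 2.76]. Speed limits (rad/s): [2.39, 2.39, 3.14, 3.14, 3.14, 3.14, 3.14].

INTERFACE

Orientations are given as a unit quaternion [w, x, y, z].
In Python, from station import r gives the robot as it stands. Calls block until the motion is done:
- r.move_ptp(position, orientation): joint-space move of the TCP to a pose.
- r.move_l(position, rot=None, max_speed=150): straight line of the TCP; rot=None keeps the orientation; max_speed is the mean speed in mm/s.
- r.move_joints(angles): joint-space move.
- r.gripper_to(opening, strength=None): opening from 0.0 (shut) to 1.0 (fully open); strength is the grip in N (None keeps the last); returns when the fingers have stopped.
- r.wait(seconds).
- r.solve_ik(position, orientation): joint angles nearest the present ones, or None.
- r.capture(name): name is "scene" or "side" or "wrist"; returns the picture (400x640x3 uint8, blue, green, red); there is no depth.
- r.calibration(name): a dict with "vfov" (degrees; the focal length in pixels is half the picture's height over the tangent of half this angle, whatever the lens; pixels are square), "cx", "cy" (the principal point, pixels), "R" (3x3) and "t" (3): a world point X has camera coordinates R X + t; the wrist camera has in their place "mount" (4x4, takes a point from camera to tool coordinates, whose origin is the TCP and whose axes are the flange's). Camera axes: x right, y down, z forward; pixel columns grow to the right and rows downward; lengths in mm; the calibration is good to about 2 mm. A picture is of the moment at which its call begins: read the wrist's pose just before it. calibration takes no time and is no camera call.
A pose or a line that the arm cannot do raises r.Unreachable and nothing moves.
- r.finish_job(): hands the job in, once; it reports no verdict.
Readings, each from a call of its own:
- r.current_time_s(): time.
- r.current_qpos(): joint angles.
- r.current_joint_vel(): joint speeds.
- r.current_joint_efforts(): joint torques, N m.
- r.current_position(): TCP position.
- r.current_eef_rot(): TCP orientation.
- r.current_force(): force on the tool from outside, world axes, zero at the start.
- r.current_torque(): the same for the moment, N m.
- r.current_grip_width(): opening from 0.0 (shut) to 1.0 (fully open).
Only numpy, scipy, OpenCV 4.12 (cv2) and the standard library are available. Lean on these libraries where they do the work, as an engineer would, in place of code of your own. Each camera call takes 0.05 s, during which the arm holds its last target.

TASK

Clear the denim painting board: hang the folded plastic stencil astride the wooden drying rail and let go of it. Then draw the wide flat brush out of its block and finish holding it, still, bristle end down, slanted about halfway between upright and level like a pen, with its bristle end over the middle of the board and about a hand's breadth (80 to 120 mm) above it. Leave the two other brushes in their blocks and do not disturb the jar, cup, spool, tape and pattern weights.

Things in the scene. Friction and masses are not known exactly. Their poses are not given: they have to be found in the camera images.
- template: folded rigid white plastic stencil, an upside-down U, 110 g: 44 mm across (its x), 110 long along the fold (y), 100 tall; walls 4 mm, slot 36 mm wide, open below and at the ends. Origin: centre of its underside; z up to the fold, inner face at z = 96 mm. Stands on the board, fold up. The leaves have openings; the top 36 mm is solid, to be gripped from above across the 44 mm.
- rail_mid (a point): middle of the round wooden bar of the drying rail, on its axis, 150 mm above the table; the bar is 16 mm in diameter, runs along the body's y, and is 240 mm long between its two posts. The rail stands on the left or on the right of the board.
- rail: the drying rail (fixed): origin on the table under the middle of the bar; its y axis is the direction of the bar.
- board: square wooden painting board 220 x 220 x 12 mm with a denim-covered top, lying flat and fixed; origin: centre of its underside, so its top is at z = 12 mm.
- brush: wide flat brush, 60 g, 160 mm long, standing bristles down in its block. Origin: centre of the bristle end; z runs along it to the handle end. Bristles and steel ferrule: 40 mm wide (y), 14 thick (x), z = 0 to 60 mm; flat wooden paddle handle 26 mm wide (y), 12 thick (x), z = 60 to 160 mm.
- brush_slim: slim round brush, 150 mm long, handle 10 mm in diameter, bristles down in its own block; origin: centre of the bristle end, z to the handle end. To be left alone.
- brush_round: round brush, 150 mm long, swelling handle at most 18 mm in diameter, bristles down in its own block; origin: centre of the bristle end, z to the handle end. To be left alone.
- block_a: wooden block 60 x 60 x 55 mm (fixed to the tray) in which the wide brush stands; its well is 43 x 17 mm and 45 mm deep, so the brush must rise 45 mm to come free. Origin: centre of its underside, 6 mm above the table.
- tray: plywood tray 210 x 210 x 6 mm (fixed) on the other side of the board from the rail; it carries the three brush blocks and the jar, one near each corner, 110 mm apart, which is where is random. Origin: centre of its underside.
- jar: bystander: small amber jar with a white lid, 40 mm in diameter, 55 mm tall, loose on the tray; origin: centre of its underside.
- weight_a: bystander: dark steel pattern weight, 30 mm in diameter, 24 mm tall, on a far corner of the board; origin: centre of its underside.
- weight_b: bystander: a second, like pattern weight on the other far corner of the board.
- tape: bystander: roll of paper tape lying flat, 70 mm in diameter, 24 mm tall, beyond the board; origin: centre of its underside.
- cup: bystander: small white cup, 60 mm in diameter, 45 mm tall, beyond the board; origin: centre of its underside.
- spool: bystander: wooden spool, 32 mm in diameter, 45 mm tall, beyond the board; origin: centre of its underside.

How it is judged:
By the outcome, as a careful person would: the job done as asked, in the order asked, and still so for the second after the job is handed in, while the arm keeps its last pose, push and grip.
It also fails if it takes over 58 s, if anything falls off the work surface, if the arm or the gripper's body presses on something with over 40 N, if the wrist force passes 120 N, or if a joint passes its speed limit or range.

## Working session

There is one attempt and no reset: what is moved stays moved. The work goes in short steps, each a Python script; the robot and the scene stay as the last script left them, time stands still between calls to the robot, and variables do not carry over. Pictures are saved under pics/ and viewed, and the job is handed in when it is done.

```bash
ls; mkdir -p pics; python3 - <<'E'
from station import r
import cv2
for n in ["scene","side","wrist"]:
    c=r.calibration(n); print(n,c)
    print(r.current_position(), r.current_eef_rot()) if n=="wrist" else 0
    cv2.imwrite(f"pics/{n}0.png",r.capture(n))
print(r.current_time_s(), r.current_grip_width())
E
```

```text
pics
scene {'vfov': 50.988371552435495, 'cx': 318.6722532116952, 'cy': 204.79503467886386, 'R': array([[-0.63735993,  0.77045365, -0.01317188],
       [ 0.48428665,  0.38721447, -0.78455809],
       [-0.5993653 , -0.50642485, -0.6199154 ]]), 't': array([ 386.11257303, -202.3316288 , 1394.87985091])}
side {'vfov': 52.68278575934087, 'cx': 327.9067117119968, 'cy': 196.95481219699477, 'R': array([[ 0.90058043, -0.43468586,  0.00176143],
       [-0.31363444, -0.65258164, -0.6897613 ],
       [ 0.30097896,  0.62063307, -0.7240347 ]]), 't': array([-535.91537619,  265.72810416,  824.12360342])}
wrist {'vfov': 61.64855109819048, 'cx': 314.5096095060397, 'cy': 200.02228226463285, 'mount': array([[-1.45591330e-03, -9.45785120e-01, -3.24789758e-01,
         8.50299279e+01],
       [ 9.99998849e-01, -1.51554987e-03, -6.93590596e-05,
         2.69772692e-01],
       [-4.26636307e-04, -3.24789485e-01,  9.45786238e-01,
        -1.45443377e+02],
       [ 0.00000000e+00,  0.00000000e+00,  0.00000000e+00,
         1.00000000e+00]])}
[ 248.60103234 -599.99762485  237.95496357] [-7.28919430e-04  9.80770590e-01  1.95162721e-01 -1.76011362e-04]
0.15 1.0020473601890245
```

View pics/scene0.png

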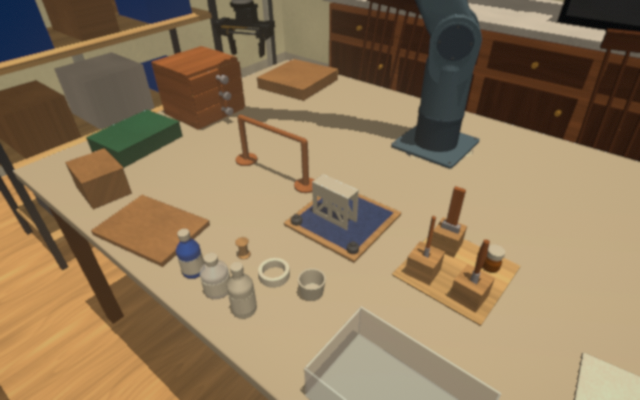

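View pics/side0.png

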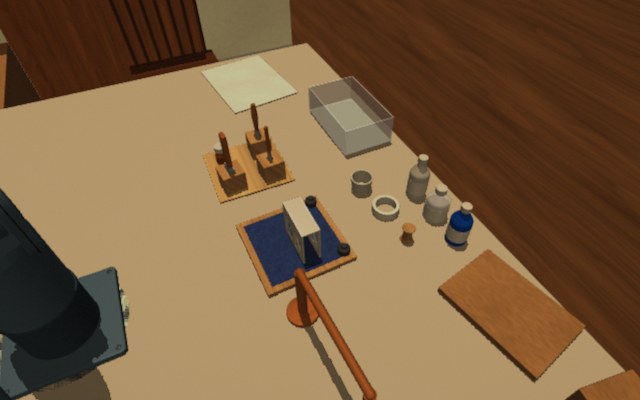

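View pics/wrist0.png

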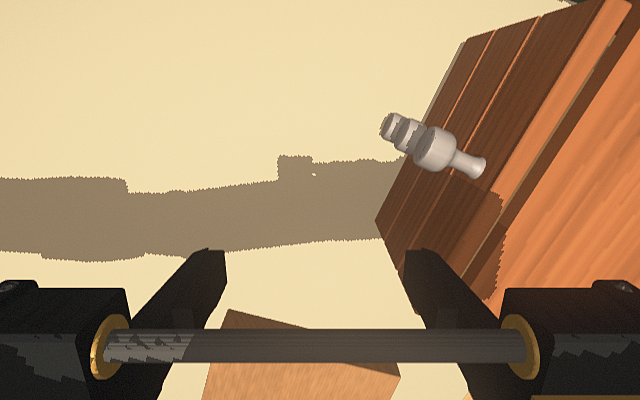

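The scene view shows the rail at about (275,150), the board with the template at (335,205), and the tray at (457,270), where the wide brush is probably the one at (455,210). Next I'll zoom in and write helpers.

```bash
cat > h.py <<'E'
import numpy as np, cv2
from scipy.spatial.transform import Rotation as Ro
from station import r
def cam(n,pose=None):
    c=r.calibration(n); f=200/np.tan(np.radians(c["vfov"])/2)
    if n=="wrist":
        p,q=pose; Rt=Ro.from_quat(np.r_[q[1:],q[0]]).as_matrix()
        M=np.array(c["mount"]); Rw=Rt@M[:3,:3]; C=Rt@M[:3,3]+np.array(p)
        R=Rw.T; t=-R@C
    else: R=np.array(c["R"]);t=np.array(c["t"])
    return dict(f=f,c=np.array([c["cx"],c["cy"]]),R=R,t=t,C=-R.T@t)
def proj(k,X):
    x=(k["R"]@np.atleast_2d(X).T).T+k["t"]; return k["f"]*x[:,:2]/x[:,2:]+k["c"]
def ray(k,uv):
    uv=np.atleast_2d(uv); d=np.c_[(uv-k["c"])/k["f"],np.ones(len(uv))]@k["R"]; return d
def onz(k,uv,z):
    d=ray(k,uv); return k["C"]+d*((z-k["C"][2])/d[:,2])[:,None]
def tri(ks,uvs):
    A=np.zeros((3,3));b=np.zeros(3);ds=[]
    for k,uv in zip(ks,uvs):
        d=ray(k,uv)[0];d/=np.linalg.norm(d);P=np.eye(3)-np.outer(d,d);A+=P;b+=P@k["C"];ds.append((P,k["C"]))
    X=np.linalg.solve(A,b); return X,[round(float(np.linalg.norm(P@(X-C))),1) for P,C in ds]
def crop(img,x0,y0,x1,y1,s,name):
    cv2.imwrite(name,cv2.resize(img[y0:y1,x0:x1],None,fx=s,fy=s,interpolation=cv2.INTER_CUBIC))
def snap(n,name):
    p,q=r.current_position(),r.current_eef_rot(); im=r.capture(n); cv2.imwrite(name,im); return im,cam(n,(p,q))
E
python3 - <<'E'
from h import *
s=cv2.imread("pics/scene0.png");d=cv2.imread("pics/side0.png")
crop(s,225,100,425,270,4,"pics/s_z.png")
crop(s,380,170,540,330,3.7,"pics/s_t.png")
crop(d,190,90,390,240,4,"pics/d_t.png")
crop(d,230,180,400,400,2.7,"pics/d_z.png")
E
```

```text
(no output)
```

View pics/s_z.png

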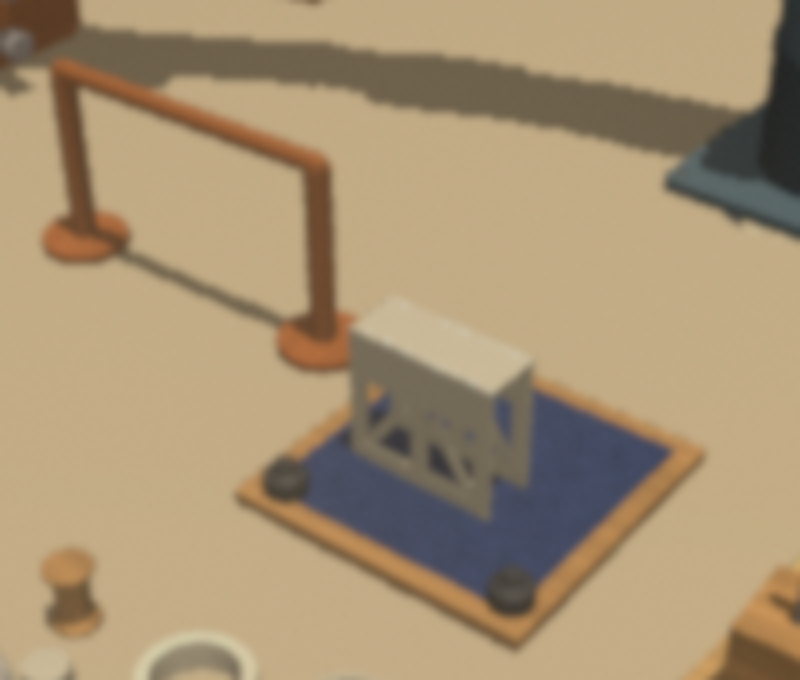

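View pics/s_t.png

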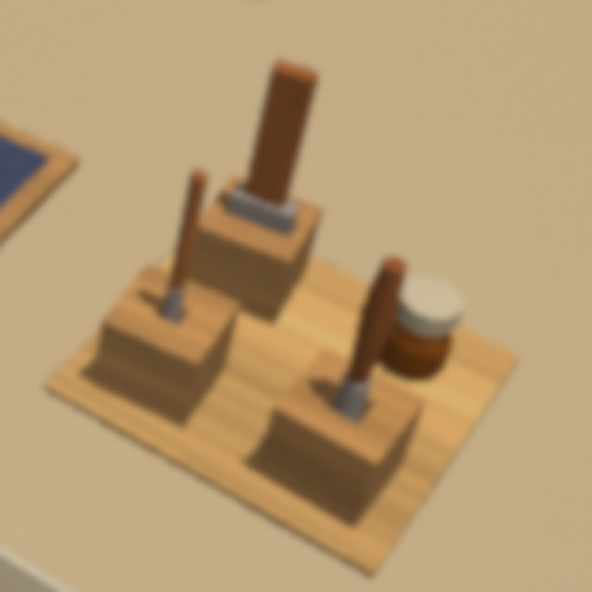

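View pics/d_t.png

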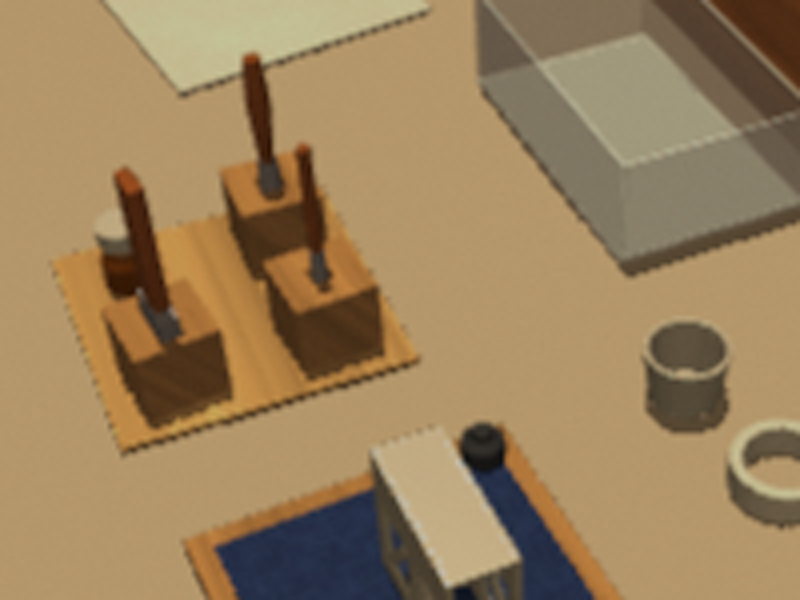

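View pics/d_z.png

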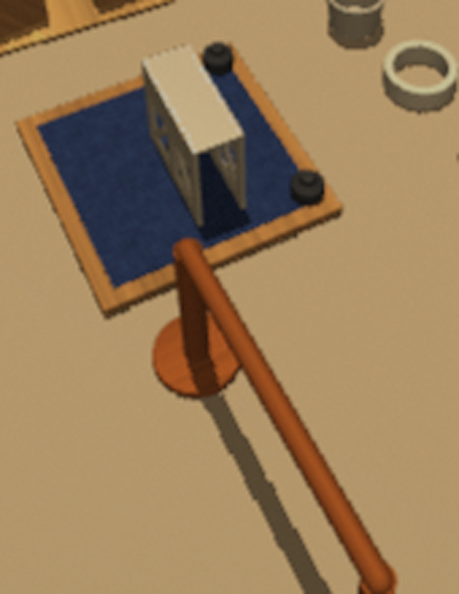

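```bash
python3 - <<'E'
from h import *
np.set_printoptions(precision=1,suppress=True)
S,D=cam("scene"),cam("side")
sz=lambda *p:np.array(p,float)/4+[225,100]
st=lambda *p:np.array(p,float)/3.7+[380,170]
dt=lambda *p:np.array(p,float)/4+[190,90]
dz=lambda *p:np.array(p,float)/2.7+[230,180]
print("cams",S["C"],D["C"])
bs=onz(S,sz((237,495),(517,645),(705,455),),12); print("board S",bs)
bd=onz(D,dz((18,122),(235,45),(342,210),(110,310)),12);print("board D",bd, bd.mean(0),[np.linalg.norm(bd[i]-bd[i-1]) for i in range(4)])
print("tpl S",onz(S,sz((352,325),(398,300),(533,360),(490,392)),112))
td=onz(D,dt((370,450),(440,430),(520,555),(447,583)),112);print("tpl D",td,td.mean(0),[np.linalg.norm(td[i]-td[i-1]) for i in range(4)])
# rail bar ends (top centre)
print("rail",tri([S,D],[sz((63,68))[0],dz((380,578))[0]]),tri([S,D],[sz((318,160))[0],dz((190,248))[0]]))
print("bases z0 S",onz(S,sz((86,240),(325,342)),3),"D",onz(D,dz((197,356)),3))
print("brush top",tri([S,D],[st((296,70))[0],dt((127,176))[0]]))
print("brush top S corners",onz(S,st((275,65),(318,75)),172))
print("block_a top S",onz(S,st((232,183),(322,210),(278,265),(192,226)),61))
ba=onz(D,dt((103,316),(180,285),(222,330),(140,362)),61);print("block_a top D",ba,ba.mean(0))
print("tray D",onz(D,dt((52,265),(418,360),(125,450)),6)); print("tray S",onz(S,st((45,385),(372,575),(520,358)),6))
E
```

```text
cams [1180.1  487.3  711.1] [ 317.9 -571.   780.9]
board S [[ 619.  -102.7   12. ]
 [ 614.2  113.1   12. ]
 [ 398.8  108.4   12. ]]
board D [[ 393.2   99.    12. ]
 [ 612.3  101.4   12. ]
 [ 613.2 -114.5   12. ]
 [ 402.1 -119.    12. ]] [505.2  -8.3  12. ] [np.float64(218.10206132960747), np.float64(219.06158773611622), np.float64(215.95958515945782), np.float64(211.18170489388916)]
tpl S [[537.1 -73.2 112. ]
 [498.  -68.1 112. ]
 [497.2  35.7 112. ]
 [538.8  34.4 112. ]]
tpl D [[496.1  31.2 112. ]
 [537.8  28.4 112. ]
 [540.2 -74.5 112. ]
 [497.8 -75.  112. ]] [518.  -22.5 112. ] [np.float64(106.2041603463375), np.float64(41.784831768283716), np.float64(102.94322766990024), np.float64(42.42280335187963)]
rail (array([ 461.2, -417.6,  150.5]), [1.8, 1.8]) (array([ 450.2, -178.4,  151.8]), [2.5, 2.5])
bases z0 S [[ 462.  -415.1    3. ]
 [ 448.6 -176.6    3. ]] D [[ 449.9 -180.6    3. ]]
brush top (array([429.1, 251.3, 174.5]), [0.1, 0.1])
brush top S corners [[428.5 238.5 172. ]
 [422.2 262.3 172. ]]
block_a top S [[410.6 222.7  61. ]
 [399.4 278.6  61. ]
 [463.4 279.3  61. ]
 [463.9 222.3  61. ]]
block_a top D [[395.2 265.6  61. ]
 [449.8 273.5  61. ]
 [461.6 218.7  61. ]
 [405.1 212.6  61. ]] [427.9 242.6  61. ]
tray D [[381.9 400.    6. ]
 [585.1 191.4   6. ]
 [380.1 196.    6. ]]
tray S [[588.3 198.9   6. ]
 [594.9 406.3   6. ]
 [387.3 412.8   6. ]]
```

```bash
python3 - <<'E'
from h import *
p=r.current_position(); r.move_l([p[0],p[1],290],max_speed=200)
q=[0,.70710678,.70710678,0]
r.move_ptp([455,-325,265],q)
im,k=snap("wrist","pics/w_rail.png")
np.savez("w_rail.npz",**k)
r.move_ptp([518,-45,235],q)
im,k=snap("wrist","pics/w_tpl.png"); np.savez("w_tpl.npz",**k)
print(r.current_time_s(),r.current_position(),r.current_qpos())
E
```

```text
3.0667 [518.10995024 -47.1842059  235.03304803] [ 0.38354689  0.36004932 -0.46894566  1.86224034  0.19610498  0.96442664
 -0.17515971]
```

View pics/w_rail.png

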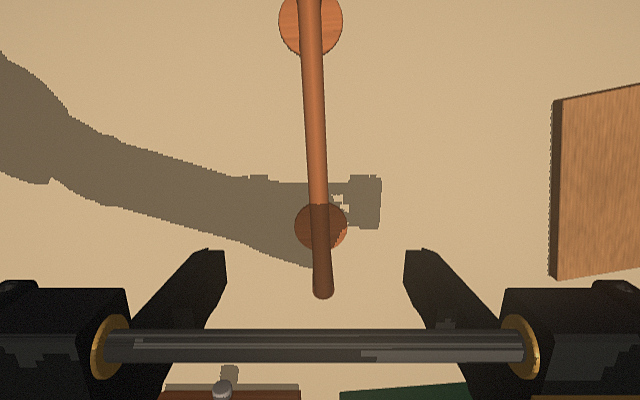

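View pics/w_tpl.png

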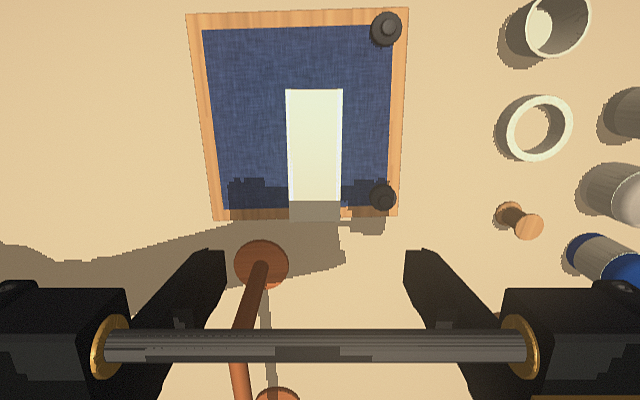

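```bash
python3 - <<'E'
from h import *
np.set_printoptions(precision=1,suppress=True)
k=dict(np.load("w_tpl.npz")); im=cv2.imread("pics/w_tpl.png")
crop(im,180,0,420,230,3,"pics/w_tpl_z.png")
P=onz(k,[(285.5,89),(342,89),(341.5,219),(289,219)],112);print(P,P.mean(0),[np.linalg.norm(P[i]-P[i-1]) for i in range(4)])
B=onz(k,[(186,13),(408.5,7.5),(398,216),(215,220)],12);print("board",B,B.mean(0))
k2=dict(np.load("w_rail.npz"))
im=cv2.imread("pics/w_rail.png")
hsv=cv2.cvtColor(im,cv2.COLOR_BGR2HSV)
for row in (75,100,130,160,190,260,280):
    m=np.where((hsv[row,280:360,1]>125))[0]+280
    a,b=m.min()-.5,m.max()+.5
    print(row,a,b,onz(k2,[((a+b)/2,row)],150), np.diff(onz(k2,[(a,row),(b,row)],150)[:,0]))
print("bar ends",onz(k2,[(310,0),(323,298)],152), "base",onz(k2,[(320.5,227),(310.5,23)],4))
E
```

```text
[[496.5  34.7 112. ]
 [539.5  34.5 112. ]
 [541.5 -72.1 112. ]
 [496.1 -71.9 112. ]] [518.4 -18.7 112. ] [np.float64(106.59658750844297), np.float64(42.95005874864683), np.float64(106.6106770552593), np.float64(45.342757095723925)]
board [[ 393.5  104.3   12. ]
 [ 610.   108.1   12. ]
 [ 616.6 -109.4   12. ]
 [ 399.8 -113.7   12. ]] [505.   -2.7  12. ]
75 301.5 322.5 [[ 452.8 -235.4  150. ]] [15.3]
100 302.5 323.5 [[ 453.4 -252.9  150. ]] [15.6]
130 304.5 325.5 [[ 454.8 -274.9  150. ]] [16.1]
160 306.5 326.5 [[ 455.8 -298.3  150. ]] [15.8]
190 308.5 327.5 [[ 457.  -323.1  150. ]] [15.4]
260 312.5 330.5 [[ 459.9 -387.2  150. ]] [15.7]
280 312.5 332.5 [[ 460.9 -407.3  150. ]] [17.9]
bar ends [[ 451.8 -188.   152. ]
 [ 461.3 -424.8  152. ]] base [[ 461.3 -419.5    4. ]
 [ 450.3 -178.8    4. ]]
```

View pics/w_tpl_z.png

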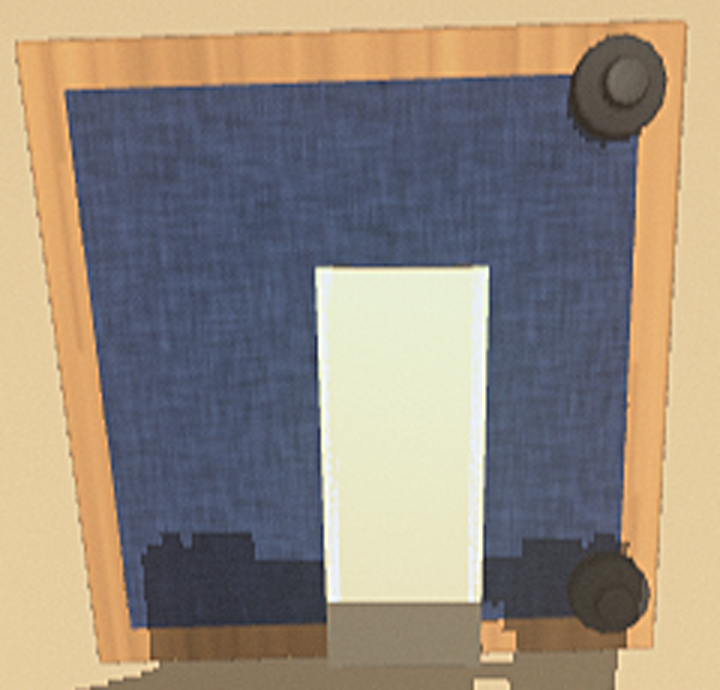

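The wrist view puts the template's top face at pixels (285–342, 89–221), centred at about (518,-20) mm and measuring 44 × 108. The bar's midpoint is about (456,-299), yawed about 0.046 rad, and the three cameras agree. Next I'll grip and lift.

```bash
python3 - <<'E'
from h import *
np.set_printoptions(precision=2,suppress=True)
r.move_l([518.4,-20,150],max_speed=200)
r.move_l([518.4,-20,80],max_speed=120)
print(r.current_force())
r.gripper_to(0.3,30)
print("w",r.current_grip_width()*88,r.current_force(),r.current_position())
r.move_l([518.4,-20,265],max_speed=150)
print("w",r.current_grip_width()*88,r.current_force())
snap("side","pics/side1.png");snap("wrist","pics/w1.png")
print(r.current_time_s())
E
```

```text
[0.79 0.23 0.27]
w 43.64242015185993 [-0.27  0.25  0.96] [518.39 -19.99  80.02]
w 43.96768466061264 [-0.92 -1.13 -0.85]
6.6083
```

View pics/side1.png

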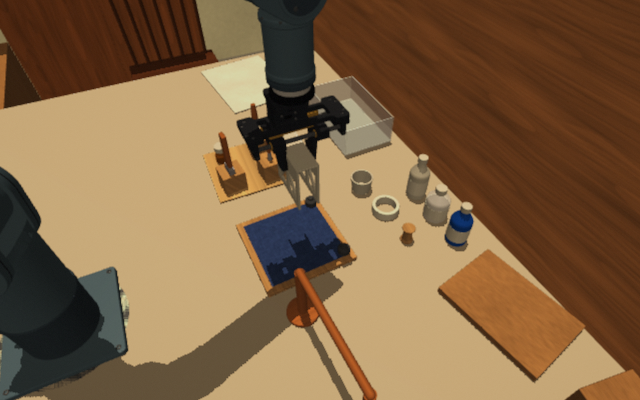

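View pics/w1.png

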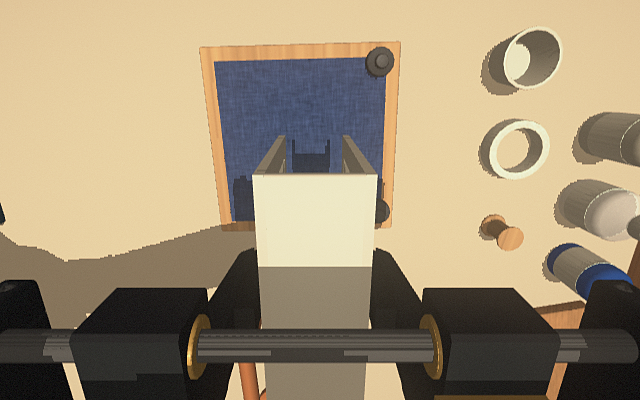

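The template is held level between the fingers: the side view has it clear of the board at (303,175), and the wrist view shows its top square. Carrying it to the rail.

```bash
python3 - <<'E'
from h import *
np.set_printoptions(precision=2,suppress=True)
R=Ro.from_rotvec([0,0,.046])*Ro.from_quat([.70710678,.70710678,0,0])
q=R.as_quat();q=[q[3],q[0],q[1],q[2]]
r.move_l([456,-299,265],rot=q,max_speed=150)
r.wait(.3); f0=np.array(r.current_force()); print(r.current_position(),f0)
r.move_l([456,-299,205],max_speed=100)
snap("side","pics/side2.png");snap("scene","pics/scene2.png");snap("wrist","pics/w2.png")
print(r.current_time_s(),r.current_force())
a=cv2.imread("pics/side2.png")[230:400,220:420];b=cv2.imread("pics/scene2.png")[60:230,180:380]
cv2.imwrite("pics/c2.png",cv2.resize(np.hstack([a,b]),None,fx=2,fy=2))
E
```

```text
[ 456.07 -298.83  265.  ] [-0.34 -0.35 -0.51]
9.8667 [ 0.83 -0.5  -0.99]
```

View pics/c2.png

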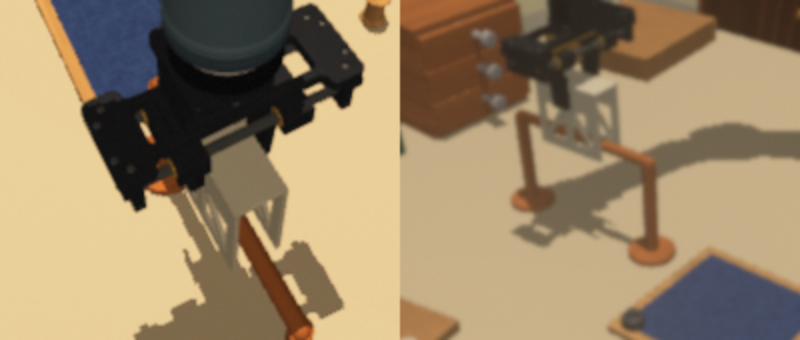

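View pics/w2.png

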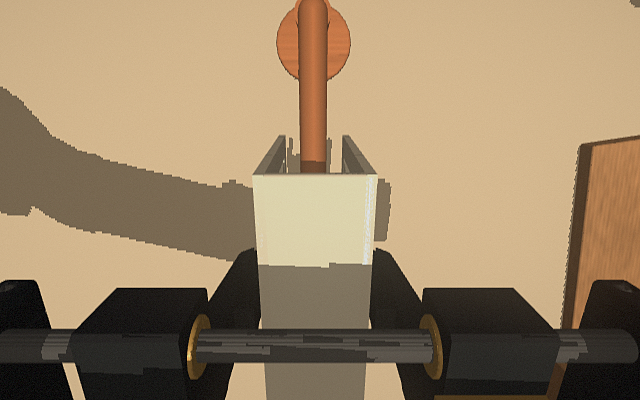

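The bar enters the slot centred, at column 313 between the leaves at 270 and 358. Lowering until contact.

```bash
python3 - <<'E'
from h import *
np.set_printoptions(precision=2,suppress=True)
r.move_l([456,-299,135],max_speed=80); f0=np.array(r.current_force())
z=135
while z>126:
    z-=1; r.move_l([456,-299,z],max_speed=40); f=np.array(r.current_force()); 
    if f[2]-f0[2]>3: break
print(z,f0,f)
r.gripper_to(0.72); r.wait(.3)
print(r.current_grip_width())
snap("wrist","pics/w3.png")
r.move_l([456,-299,240],max_speed=150)
snap("wrist","pics/w4.png");snap("scene","pics/scene4.png")
print(r.current_time_s())
a=cv2.imread("pics/w3.png")[:,100:540];b=cv2.imread("pics/scene4.png")[60:230,180:380]
cv2.imwrite("pics/c4.png",np.hstack([a[:340,::1],cv2.resize(b,None,fx=1.8,fy=2)]))
E
```

```text
129 [-0.28  0.63 -1.83] [-2.53  1.14  8.39]
0.7177068871411945
14.2083
```

View pics/c4.png

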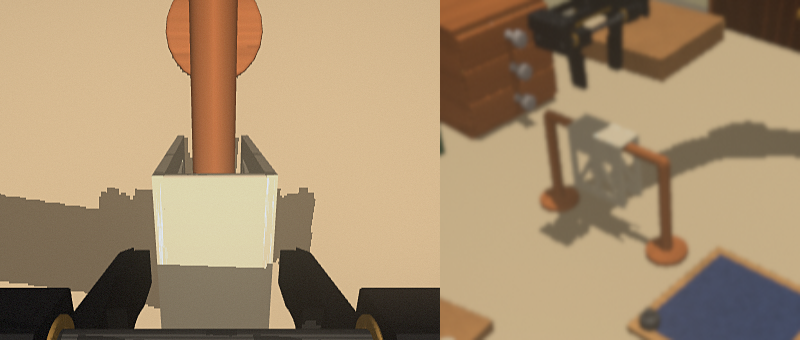

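View pics/w4.png

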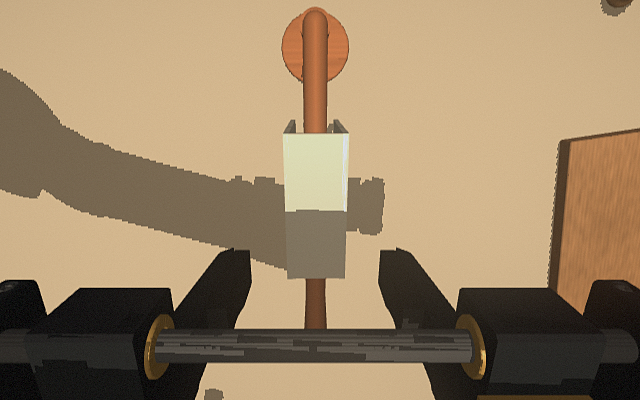

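The stencil hangs level astride the bar in the wrist view (283–348, 132–278), released. Next I'll look at the brush from above.

```bash
python3 - <<'E'
from h import *
np.set_printoptions(precision=3,suppress=True)
q0=[0,.70710678,.70710678,0]
r.move_l([456,-299,290],max_speed=200)
r.move_ptp([428,200,280],q0); r.wait(.2)
im,k=snap("wrist","pics/w5.png"); np.savez("w5.npz",**k)
print(r.current_time_s(),r.current_position(),r.current_qpos())
R0=Ro.from_quat([.70710678,.70710678,0,0])
for phi in np.radians([0,20,-20,40,-40,90,-90,180]):
  for psi in (phi,phi+np.pi):
    R=Ro.from_rotvec(np.pi/4*np.array([np.sin(phi),-np.cos(phi)*0-0,0]))
    ax=np.array([np.sin(phi),-np.cos(phi),0]) # rotates -z toward (cos,sin)
    R=Ro.from_rotvec(np.pi/4*ax)*Ro.from_rotvec([0,0,psi])*R0
    z=R.as_matrix()[:,2]; q=R.as_quat();q=[q[3],*q[:3]]
    t=np.array([505,-3,117])-111*z
    try: s=r.solve_ik(t,q)
    except Exception as e: s=e
    print(np.degrees(phi),np.degrees(psi),z,t,s)
E
```

```text
16.675 [428.265 199.532 279.967] [ 0.205  0.29  -0.864  1.908  0.252  1.056 -0.766]
0.0 0.0 [ 0.707  0.    -0.707] [426.511  -3.    195.489] None
0.0 180.0 [ 0.707  0.    -0.707] [426.511  -3.    195.489] None
20.0 20.0 [ 0.664  0.242 -0.707] [431.245 -29.845 195.489] None
20.0 200.0 [ 0.664  0.242 -0.707] [431.245 -29.845 195.489] None
-20.0 -20.0 [ 0.664 -0.242 -0.707] [431.245  23.845 195.489] None
-20.0 160.0 [ 0.664 -0.242 -0.707] [431.245  23.845 195.489] None
40.0 40.0 [ 0.542  0.455 -0.707] [444.874 -53.452 195.489] None
40.0 220.0 [ 0.542  0.455 -0.707] [444.874 -53.452 195.489] [ 1.183  0.382 -0.752  2.381 -1.267  0.489 -0.781]
-40.0 -40.0 [ 0.542 -0.455 -0.707] [444.874  47.452 195.489] [ 0.146  0.496 -1.054  2.38   1.407  1.25  -2.603]
-40.0 140.0 [ 0.542 -0.455 -0.707] [444.874  47.452 195.489] [ 0.144  0.494 -1.051  2.381  1.406  1.248  0.539]
90.0 90.0 [-0.     0.707 -0.707] [505.    -81.489 195.489] [ 1.149  0.87  -0.993  1.744 -0.061  1.082  1.881]
90.0 270.0 [-0.     0.707 -0.707] [505.    -81.489 195.489] [ 0.861  0.686 -0.529  1.76  -0.434  1.134 -0.928]
-90.0 -90.0 [-0.    -0.707 -0.707] [505.     75.489 195.489] [-0.345  0.65  -0.379  1.776  0.791  1.451 -2.68 ]
-90.0 90.0 [ 0.    -0.707 -0.707] [505.     75.489 195.489] [-0.006  0.814 -0.894  1.756  1.015  1.708  0.292]
180.0 180.0 [-0.707  0.    -0.707] [583.489  -3.    195.489] None
180.0 360.0 [-0.707  0.    -0.707] [583.489  -3.    195.489] [ 0.037  0.982 -0.184  1.062  0.065  1.89  -0.135]
```

View pics/w5.png

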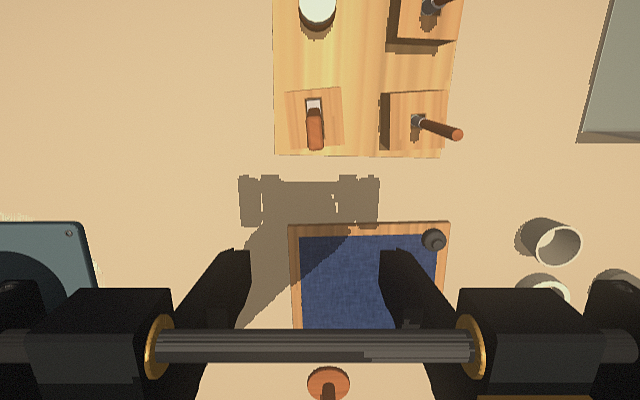

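```bash
python3 - <<'E'
from h import *
np.set_printoptions(precision=3,suppress=True)
im=cv2.imread("pics/w5.png"); crop(im,265,75,365,165,7,"pics/w5z.png")
R0=Ro.from_quat([.70710678,.70710678,0,0])
for phi in np.radians([90,60,120,-90,-60,-120]):
  for psi in (-.2,.2):
    ax=np.array([np.sin(phi),-np.cos(phi),0])
    R=Ro.from_rotvec(np.pi/4*ax)*Ro.from_rotvec([0,0,psi])*R0
    z=R.as_matrix()[:,2]; q=R.as_quat();q=[q[3],*q[:3]]
    t=np.array([505,-3,115])-111*z
    print(np.degrees(phi),psi,z,t,r.solve_ik(t,q))
E
```

```text
90.0 -0.2 [ 0.     0.707 -0.707] [505.    -81.489 193.489] [ 0.998  0.753 -0.736  1.753 -0.285  1.097  0.312]
90.0 0.2 [ 0.     0.707 -0.707] [505.    -81.489 193.489] [ 1.02   0.767 -0.77   1.752 -0.258  1.093  0.687]
59.99999999999999 -0.2 [ 0.354  0.612 -0.707] [465.756 -70.973 193.489] [ 1.063  0.503 -0.608  2.14  -0.798  0.744  0.961]
59.99999999999999 0.2 [ 0.354  0.612 -0.707] [465.756 -70.973 193.489] [ 1.16   0.539 -0.732  2.135 -0.709  0.704  1.282]
119.99999999999999 -0.2 [-0.354  0.612 -0.707] [544.244 -70.973 193.489] [ 0.727  0.906 -0.679  1.405 -0.084  1.483 -0.049]
119.99999999999999 0.2 [-0.354  0.612 -0.707] [544.244 -70.973 193.489] [ 0.769  0.934 -0.76   1.402 -0.028  1.484  0.303]
-90.0 -0.2 [ 0.    -0.707 -0.707] [505.     75.489 193.489] [-0.262  0.677 -0.497  1.772  0.841  1.498 -1.351]
-90.0 0.2 [ 0.    -0.707 -0.707] [505.     75.489 193.489] [-0.188  0.705 -0.605  1.767  0.887  1.548 -0.987]
-59.99999999999999 -0.2 [ 0.354 -0.612 -0.707] [465.756  64.973 193.489] [-0.301  0.482 -0.541  2.152  1.085  1.222 -1.776]
-59.99999999999999 0.2 [ 0.354 -0.612 -0.707] [465.756  64.973 193.489] [-0.266  0.492 -0.585  2.15   1.097  1.242 -1.384]
-119.99999999999999 -0.2 [-0.354 -0.612 -0.707] [544.244  64.973 193.489] [-0.1    0.872 -0.576  1.417  0.7    1.77  -1.028]
-119.99999999999999 0.2 [-0.354 -0.612 -0.707] [544.244  64.973 193.489] [-0.049  0.899 -0.67   1.414  0.749  1.809 -0.666]
```

View pics/w5z.png

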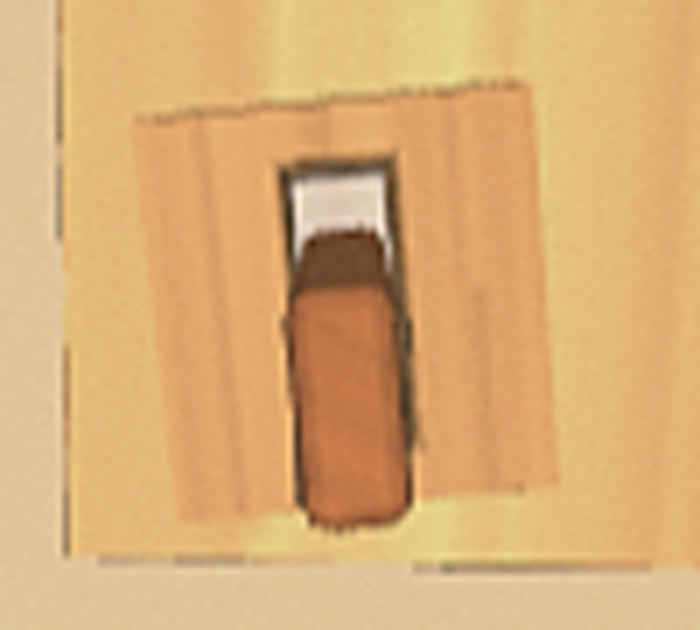

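```bash
python3 - <<'E'
from h import *
np.set_printoptions(precision=1,suppress=True)
k=dict(np.load("w5.npz"))
w=lambda *p:(np.array(p,float)+.5)/7-.5+[265,75]
T=onz(k,w((288,288),(400,288),(412,522),(303,528)),176); print(T,T.mean(0))
B=onz(k,w((135,118),(528,82),(560,485),(180,520)),61);print(B,B.mean(0))
for i in range(4):
  for Q in(T,B): v=Q[(i+1)%4]-Q[i]; print(np.linalg.norm(v),np.degrees(np.arctan2(v[1],v[0]))%90)
E
```

```text
[[422.3 262.9 176. ]
 [433.9 262.9 176. ]
 [435.3 238.6 176. ]
 [423.6 237.9 176. ]] [428.8 250.6 176. ]
[[396.9 277.7  61. ]
 [454.8 282.6  61. ]
 [461.1 223.3  61. ]
 [402.  218.   61. ]] [428.7 250.4  61. ]
11.5847218378637 89.84819905806744
58.162496012732795 4.812780468223704
24.365185632193786 3.258748333077847
59.593735635654426 6.038339750482734
11.66324309439918 3.0208097647112595
59.37700456834279 5.127887081833165
25.00612330059425 3.032052963107361
59.90668510908222 4.871126579536863
```

The brush's top face is at wrist pixels (306–324, 116–150), which gives (429,250.5). That matches the two-view triangulation and the block centre, and the yaw is about 4°. Next I'll grip and draw it out.

```bash
python3 - <<'E'
from h import *
np.set_printoptions(precision=2,suppress=True)
R=Ro.from_rotvec([0,0,.07])*Ro.from_quat([.70710678,.70710678,0,0])
q=R.as_quat();q=[q[3],*q[:3]]
r.move_l([429,250.5,230],rot=q,max_speed=100)
r.move_l([429,250.5,125],max_speed=100)
print(r.current_force())
r.gripper_to(0.05,40)
print("w",r.current_grip_width()*88,r.current_force(),r.current_position())
r.move_l([429,250.5,140],max_speed=40); print(r.current_force())
r.move_l([429,250.5,200],max_speed=80)
print("w",r.current_grip_width()*88,r.current_force())
r.move_l([429,250.5,240],max_speed=120)
snap("side","pics/side6.png");snap("scene","pics/scene6.png")
print(r.current_time_s())
a=cv2.imread("pics/side6.png")[60:260,150:350];b=cv2.imread("pics/scene6.png")[120:320,370:570]
cv2.imwrite("pics/c6.png",cv2.resize(np.hstack([a,b]),None,fx=2,fy=2))
E
```

```text
[ 0.27  0.9  -0.44]
w 11.549238407982644 [-0.01  0.54 -0.44] [428.98 250.49 124.97]
[ 0.05 -0.83  0.16]
w 11.906826385905564 [0.33 0.03 0.76]
21.5667
```

View pics/c6.png

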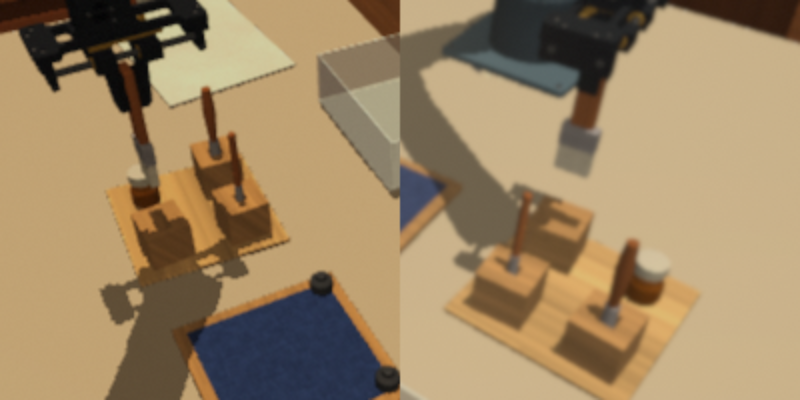

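The brush is free of the block: in the scene crop (580,150) it hangs straight down and the block well is empty. Now moving to the slanted end pose over the board.

```bash
python3 - <<'E'
from h import *
np.set_printoptions(precision=2,suppress=True)
R=Ro.from_rotvec([np.pi/4,0,0])*Ro.from_rotvec([0,0,.07])*Ro.from_quat([.70710678,.70710678,0,0])
q=R.as_quat();q=[q[3],*q[:3]]; z=R.as_matrix()[:,2]
t=np.array([505,-3,114])-109*z; print(z,t)
r.move_l([460,120,280],max_speed=140)
r.move_ptp(t+[0,0,90],q)
r.wait(.2)
r.move_l(t,max_speed=80); r.wait(.5)
print("w",r.current_grip_width()*88,r.current_position(),r.current_qpos(),r.current_force(),r.current_time_s())
for n in("side","scene","wrist"): snap(n,f"pics/{n}7.png")
a=cv2.imread("pics/side7.png")[120:320,200:400];b=cv2.imread("pics/scene7.png")[100:300,230:430]
cv2.imwrite("pics/c7.png",cv2.resize(np.hstack([a,b]),None,fx=2,fy=2))
E
```

```text
[ 0.    0.71 -0.71] [505.   -80.07 191.07]
w 11.990461472943533 [505.03 -80.1  191.1 ] [ 1.03  0.78 -0.79  1.75 -0.24  1.08  0.54] [ 0.04  0.53 -0.69] 25.6417
```

View pics/c7.png

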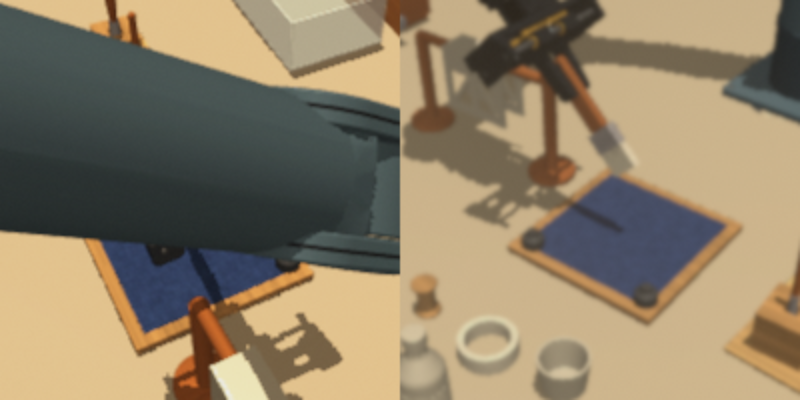

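View pics/wrist7.png

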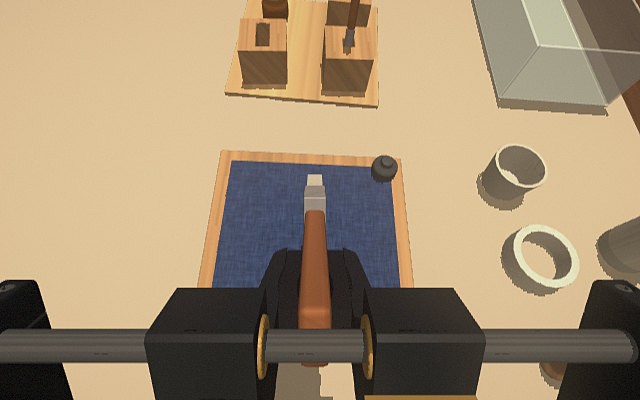

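View pics/scene7.png

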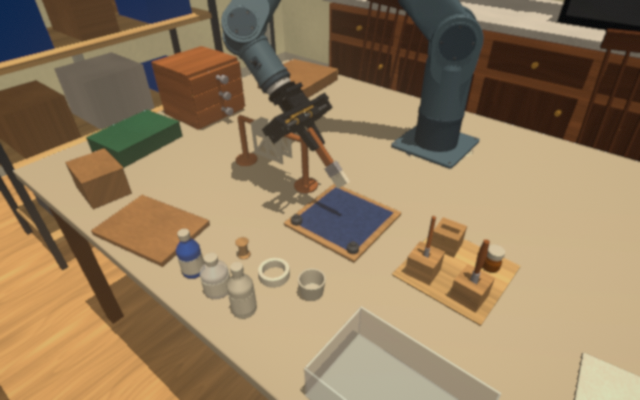

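View pics/side7.png

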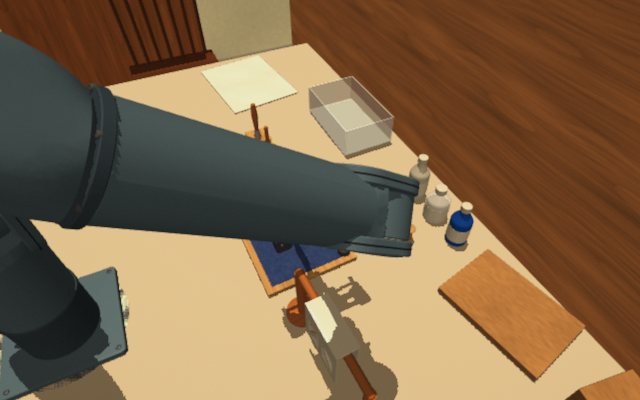

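The scene view shows the brush slanted, with its bristle end at about (340,182), and the stencil on the rail. The wrist view has the bristle end at about (315,176). Next I'll triangulate the tip and handle.

```bash
python3 - <<'E'
from h import *
np.set_printoptions(precision=1,suppress=True)
S=cam("scene");W=cam("wrist",(r.current_position(),r.current_eef_rot()))
X,e=tri([S,W],[(340.5,182.5),(315,176)]);print("tip",X,e)
print("expected tip",proj(S,[505,-3,114]),proj(W,[505,-3,114]))
z=Ro.from_quat(np.roll(r.current_eef_rot(),-1)).as_matrix()[:,2]
p=np.array(r.current_position())
for s in (109,49,-51): print(s,proj(W,p+s*z),proj(S,p+s*z))
print(r.current_grip_width()*88, np.abs(r.current_joint_vel()).max())
crop(cv2.imread("pics/wrist7.png"),270,150,370,370,2.7,"pics/w7z.png")
crop(cv2.imread("pics/scene7.png"),290,110,370,220,5,"pics/s7z.png")
E
```

```text
tip [510.2   0.6 129.5] [7.8, 7.8]
expected tip [[343.4 185. ]] [[314.  196.2]]
109 [[314.  196.2]] [[343.5 185. ]]
49 [[313.9 226. ]] [[329.9 164.4]]
-51 [[313.5 340.2]] [[307.  129.7]]
11.837757169839957 0.0014329832406551884
```

View pics/s7z.png

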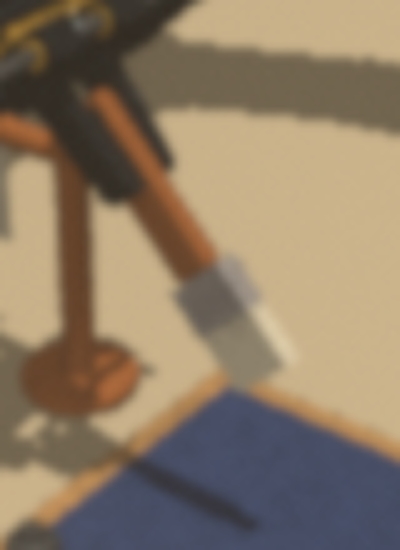

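View pics/w7z.png

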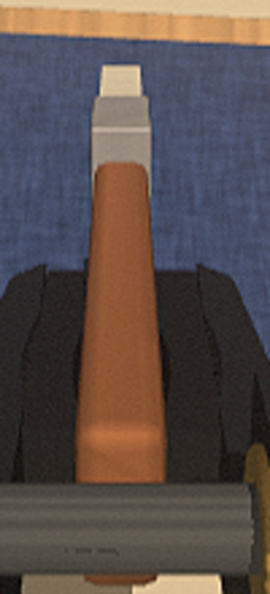

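```bash
python3 - <<'E'
from h import *
np.set_printoptions(precision=1,suppress=True)
W=cam("wrist",(r.current_position(),r.current_eef_rot()));S=cam("scene")
M=Ro.from_quat(np.roll(r.current_eef_rot(),-1)).as_matrix();p=np.array(r.current_position())
c=lambda s,x,y:p+s*M[:,2]+x*M[:,0]+y*M[:,1]
for s,x in((109,20),(49,20),(49,13),(-51,13)): print(s,x,proj(W,c(s,x,0)))
for x in(20,-20):
  for y in(7,-7): print(x,y,proj(S,c(109,x,y)),"z",c(109,x,y)[2])
# scene cam: crop corners ->
print(np.array([(240,387),(298,358),(213,375)])/5+[290,110])
E
```

```text
109 20 [[313.9 171.9]]
49 20 [[313.8 195.9]]
49 13 [[313.9 206.7]]
-51 13 [[313.4 308.9]]
20 7 [[347.  183.3]] z 128.46535875187308
20 -7 [[350.3 180.8]] z 127.77304305854894
-20 7 [[336.8 189. ]] z 100.24880030897472
-20 -7 [[340.  186.6]] z 99.55648461565056
[[338.  187.4]
 [349.6 181.6]
 [332.6 185. ]]
```

```bash
python3 - <<'E'
from station import r
print(r.current_time_s()); r.finish_job()
E
```

```text
25.7917
the job is handed in; nothing more can be done
```

The job is handed in at about 26 s of the 58 s allowed. The stencil hangs astride the drying rail, released. The wide brush is held still over the board at 45°, bristle end down.

- **Stencil:** I lowered it until it touched the bar (about 10 N), then let go. The pictures afterwards show it level and centred on the bar.
- **Brush position:** From the arm pose, the centre of the bristle end is at about (505, -3, 114) mm. That is over the middle of the board and 102 mm above it, with the corners of the bristle end between 88 and 116 mm. The edges seen in the wrist and scene pictures fit this to within 2–3 pixels.
- **Brush grip:** The grip width stayed at 12 mm, the thickness of the handle.
- **Check that disagreed:** One triangulation put the tip at z = 129.5 mm, with 8 mm between the rays. I had marked the upper narrow edge of the bristles in the wrist picture instead of the centre. Comparing the correct edge removed the disagreement.
- **Side camera:** In the last side picture the arm hid the brush, so only the scene and wrist pictures confirm its final pose.
- **Other things:** In the last scene picture the other two brushes, jar, cup, spool, tape and weights look unmoved. I judged this by eye and did not measure them.

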